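Slide the graft tray into the cooling dock and snap its lid shut

ROBOT

A 6-joint arm with a two-finger parallel gripper is mounted at the origin on the work surface. World frame = base frame: x ahead of the robot, y to its left, z up, the work surface at z = 0. Lengths are in m, angles in degrees, forces in N, time in s.
With the tool pointing down it reaches from about 0.3 to 0.75 m from the base axis. Payload 8.5 kg.
Tool frame: the origin (TCP) lies midway between the tips of the shut fingers; the grasp point (between the pads) lies 19 mm behind it; z points along the fingers, y is the line along which they close (so a half turn about z gives the same grasp; the last joint's range is limited). The gripper opens to 85 mm and grips with 20 to 120 N. Pads are 22 mm wide; open, the fingers measure 114 mm over their backs; the gripper's body (76 mm by 85 mm) begins 54 mm behind the grasp point. The pads swing forward as they close: fully open they stand 13 mm farther back than shut.
Start: joints at [54.242, 21.807, 74.336, -0, 83.858, -12.336], TCP at [0.219, 0.505, 0.231] pointing down, gripper open.
Joint ranges: [-178.18, 178.18], [-50.72, 133.34], [12.68, 142.11], [-81.47, 261.47], [9.98, 163.14], [-165.26, 165.26]. Speed limits (degrees/s): [136.94, 136.94, 180, 180, 180, 180].

INTERFACE

Orientations are given as a 3x3 rotation matrix whose columns are the frame's x, y, z axes.
In Python, from rig import env gives the robot as it stands. The module is installed in compiled form; this text tells all that it offers.
- The arm moves only by the tool jog_arm, never from a script. Its argument "targets" is a list of rows, each a list of 6 numbers: the shift along the tool's x, y, z in cm, then the turn, a rotation vector about the tool's x, y, z in degrees. A call has 1 to 8 rows; each row is the pose to reach, as a shift and turn from the pose commanded when the call began, along the tool's axes at that moment; what a row does not reach only later rows make up. A row lasts 1/12 s, in which the tool goes at most 41.7 mm and 7.16 degrees, less where a joint would pass 70% of its speed; a pose out of reach is approached as far as the arm can. A call with a gripper value outside its range is refused whole. "hand" is the opening, from 0 (shut) to 1 (fully open), set as the call begins (left out, the last holds). The fingers move at their own pace and stop on an object; "newtons" is the grip in N (left out, the last holds). Time passes only in rows, so rows that repeat a pose let the fingers close. It gives the time, the measured TCP pose, the force, the opening and the grip force at its end, in the units of the state.
- env.observe(): the state, without advancing time (a new reading comes with each control period).
- env.get_image(name): name is "side" or "top"; returns a dict with "frame" (480x640x3 uint8, red, green, blue), "depth" (480x640 float32, m along the optical axis (not along the pixel's ray), 0 where there is no reading), "fovy" (degrees; the focal length in pixels is half the picture's height over the tangent of half this angle, whatever the lens; pixels are square), "cx", "cy" (the principal point, pixels), "k1" (the pictures are not rectified: a ray, as slopes to the right and down, at radius r is drawn at 1 + k1 r^2 times it, then the intrinsics apply), "cam_to_world" (4x4, takes a point from camera to world coordinates). Camera axes: x right, y down, z forward; pixel columns grow to the right and rows downward; lengths in m; the calibration is good to about 2 mm. A picture is of the moment at which its call begins.
- env.close_job(): hands the job in; it is judged then, once.
Trained networks look in the newest picture that a camera, given by its name, has taken for a name from the list of things; names that differ only in an ending like _2 or _b are one class to them, and where a whole thing is asked for, a point or a joint stands for the part that bears it (a point fixed in the world has none). Each returns a list of dicts, best first, with "score" (0 to 1); they miss things now and then, are a little off and sometimes report something else, mostly with a low value. They report only what shows in the picture. A call takes as long as a camera call. They do not tell look-alikes from the thing itself.
- env.regions_of(camera, target): "pixels" (480x640 bool, what is visible of it) and "point" ([row, column] in pixels, amid what is visible of it).
The state is a dict: "time_s": time; "q": joint angles; "qvel": joint speeds; "joint_efforts": joint torques, N m; "position": TCP position; "tool_rot": TCP orientation; "ft_force": force on the tool from outside, world axes, zero at the start; "wrist_torque": the same for the moment, N m; "grip_width": finger opening in m; "gripper_force": force on a finger pad.
Only numpy, scipy, OpenCV 4.12 (cv2) and the standard library are available. Lean on these libraries where they do the work, as an engineer would, in place of code of your own. Each camera call takes 0.05 s, during which the arm holds its last target. There are 200 camera calls.

TASK

Slide the white tray with its load into the open cooling dock, under the lips of the two rails, until it is fully home against the back stop. Then swing the dock's clear lid down and press it until it snaps fully shut. Keep the twin dish and the jar standing in the tray, and do not disturb the other things on the table.

Things in the scene. Friction and masses are not known exactly. Their poses are not given: they have to be found in the camera images.
- dock: White cooling dock, fixed: a slot for the tray between two rails, open at the mouth and on top. Origin on the table at the slot's centre; x is the way the tray slides in, z up. Slot 126 mm wide, from the mouth at x = -75 to the back stop at x = +75 mm. Rails 8 mm thick, 45 mm high; from each a lip reaches 10 mm inwards, its underside 24 mm above the table, so the tray goes in only from the mouth.
- dock_mouth (a point): Point on the table in the middle of the dock's mouth, axes as the dock's; the tray's rear edge is level with it when home. Blue flared guides, 30 mm high, widen the mouth to 148 mm at dock x = -133 mm. The tray slides on the table itself (the cold plate is flush with it).
- lid (a joint): Angle of the dock's clear, blue-framed lid, rad: 0 = fully shut, 1.5 = upright. Hinged along the dock's back, it stays at any angle where it is left (stiff hinge) and swings down towards the mouth. From about 0.11 to 0.04 rad it must be pressed past two sprung balls (about 10 N at its free edge), then it stays latched; fully shut is below 0.03.
- lid_hinge (a point): Middle of the lid's hinge axis, 47 mm above the table at dock x = +83 mm; the axis runs along the dock's y. Axes as the dock's. Behind it a 44 mm high cooler housing reaches to dock x = +145 mm.
- lid_edge (a point): Middle of the lid's outer (upper) face, 165 mm from the hinge, 7 mm from the free edge. Turns with the lid: x points to the hinge, z out of the outer face. Lid 163 mm wide, 4 mm thick; a 116 mm wide flap hangs 32 mm from its free edge on the inner side and closes off the mouth.
- tray: White tray, 150 (x) x 120 (y) x 20 mm, walls and floor 4 mm, loose on the table. Origin under its centre, z up. Either short edge may lead into the dock.
- dishes: Two steel dishes joined side by side, 54 x 108 x 12 mm, with amber glass tops, loose in the tray. Origin under the centre, z up, long side along its y.
- jar: Small blue capped jar, 28 mm diameter, 30 mm high, loose in the tray. Origin under its centre, z up.
- saline: White squat bottle with a blue cap, 60 mm diameter, 80 mm high. Bystander. Origin under its centre.
- swabs: Cardboard swab box, 70 x 110 x 55 mm. Bystander. Origin under its centre.
- votive: Brass cup, 68 mm diameter, 75 mm high. Bystander. Origin under its centre.
- kidney: Open steel instrument dish, 90 x 170 x 35 mm. Bystander. Origin under its centre.
- tweezers: Steel tweezers, 128 mm long, 8 mm high, lying along their x. Bystander. Origin under the centre.
- sachet: Flat red sachet, 100 x 35 x 8 mm. Bystander. Origin under its centre.
- bladebox: Aluminium blade box, 60 x 90 x 30 mm. Bystander. Origin under its centre.
Not all that is in view belongs to the job. Several things have the shape of the tray; the one meant has the colours described above.

How it is judged:
By the outcome, as a careful person would: the job done as asked, in the order asked, and still so for the second after the job is handed in, with the robot touching nothing.
It also fails if it takes over 72 s, if anything falls off the work surface, if the arm or the gripper's body presses on something with over 40 N, if the wrist force passes 120 N, or if a joint passes its speed limit or range.

## Working session

There is one attempt and no reset: what is moved stays moved. The work goes in short steps, Python scripts to look and compute and a tool call to move; the robot and the scene stay as the last step left them, time stands still between calls to the robot, and variables do not carry over. Pictures are saved under pics/ and viewed, at most 10 in all, crops included, and the job is handed in when it is done.

Besides the shell and the picture viewer there is one more tool, called after "Call:" in YAML: its name, and indented under it one key for each argument. jog_arm: Moves the arm, as the interface text tells. Its arguments: {"type":"object","properties":{"targets":{"type":"array","items":{"type":"array","items":{"type":"number"}}},"hand":{"type":"number"},"newtons":{"type":"number"}},"required":["targets"]}

```bash
mkdir -p pics
cat > h.py <<'E'
import numpy as np, cv2
from rig import env
def grab(n):
    d=env.get_image(n); return d
def cloud(d):
    H,W=d["depth"].shape; f=H/2/np.tan(np.radians(d["fovy"])/2)
    v,u=np.mgrid[0:H,0:W].astype(float)
    K=np.array([[f,0,d["cx"]],[0,f,d["cy"]],[0,0,1]])
    p=cv2.undistortPoints(np.stack([u.ravel(),v.ravel()],1)[:,None],K,np.array([d["k1"],0,0,0,0.]))[:,0].reshape(H,W,2)
    z=d["depth"]; P=np.dstack([p[...,0]*z,p[...,1]*z,z,np.ones_like(z)])@np.array(d["cam_to_world"]).T
    P=P[...,:3]; P[z==0]=np.nan
    return P
def save(img,n): cv2.imwrite("pics/"+n,cv2.cvtColor(np.ascontiguousarray(img),cv2.COLOR_RGB2BGR))
E
python3 - <<'E'
from h import *
for n in("top","side"):
    d=grab(n); save(d["frame"],n+"0.png"); P=cloud(d); np.save(n+"P.npy",P); np.save(n+"F.npy",d["frame"]); print(n,d["fovy"],d["k1"],np.round(d["cam_to_world"],2).tolist())
    for t in("tray","dock","lid","dishes","jar"):
        for r in env.regions_of(n,t)[:4]:
            m=r["pixels"]; print(t,round(r["score"],2),np.round(r["point"]),m.sum(),np.round(np.nanmedian(P[m],0),3))
E
```

```text
top 43.03340689515878 -0.038032899759136714 [[-0.02, -0.99, 0.1, 0.4], [-1.0, 0.02, 0.0, 0.01], [-0.0, -0.1, -0.99, 1.38], [0.0, 0.0, 0.0, 1.0]]
tray 0.85 [353. 193.] 3831 [0.295 0.303 0.005]
tray 0.75 [250. 246.] 2481 [0.52  0.174 0.006]
tray 0.61 [126. 409.] 752 [ 0.774 -0.2    0.078]
tray 0.57 [354. 463.] 3798 [ 0.276 -0.313  0.005]
dock 0.64 [224. 382.] 6857 [ 0.567 -0.129  0.033]
lid 0.74 [207. 398.] 1247 [ 0.57  -0.144  0.215]
dishes 0.6 [249. 269.] 941 [0.516 0.127 0.017]
jar 0.57 [229. 239.] 127 [0.559 0.197 0.033]
jar 0.51 [224. 384.] 6943 [ 0.567 -0.13   0.033]
side 49.24012018613311 0.041109840202640746 [[-0.92, -0.22, 0.32, 0.08], [-0.39, 0.53, -0.75, 1.08], [-0.01, -0.82, -0.58, 0.88], [0.0, 0.0, 0.0, 1.0]]
tray 0.98 [292. 320.] 1649 [0.516 0.168 0.009]
tray 0.58 [358. 390.] 2327 [0.277 0.312 0.008]
dock 0.58 [205. 342.] 4546 [ 0.58  -0.16   0.059]
lid 0.73 [182. 342.] 2327 [ 0.576 -0.168  0.15 ]
dishes 0.61 [285. 326.] 544 [0.519 0.132 0.018]
dishes 0.21 [292. 319.] 1604 [0.514 0.169 0.009]
jar 0.56 [290. 297.] 148 [0.556 0.205 0.028]
```

View pics/top0.png

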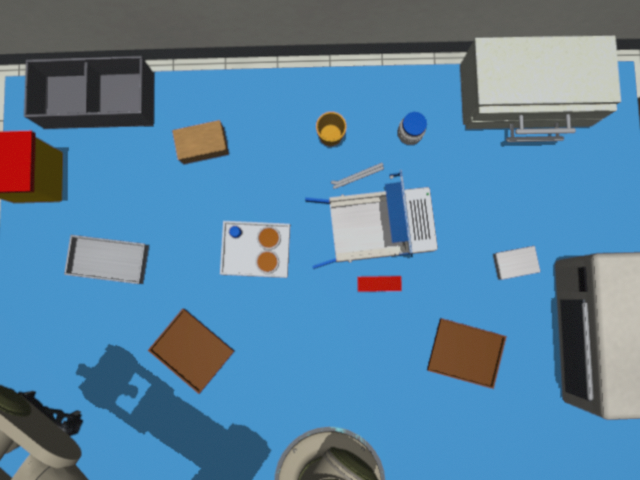

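View pics/side0.png

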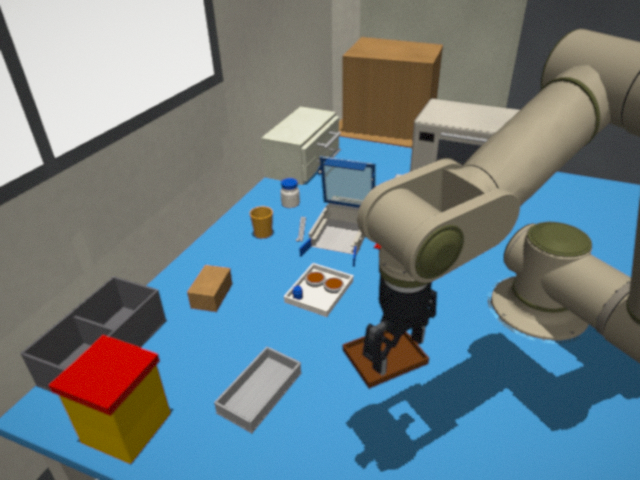

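The tray meant is the white one at top pixel (col 255, row 250), which holds the dishes and jar. The brown trays at (192,350) and (466,352) and the grey box at (107,260) only share its shape. The dock is at (382,225) with its mouth to the left.

Run:
```python
from h import *
P=np.load("topP.npy");F=np.load("topF.npy")
save(cv2.resize(F[165:300,200:450],None,fx=3.2,fy=3.2,interpolation=cv2.INTER_CUBIC),"crop1.png")
d=grab("top");P=cloud(d)
hsv=cv2.cvtColor(d["frame"],cv2.COLOR_RGB2HSV)
def rect(m,n):
    p=P[m][:,:2];p=p[~np.isnan(p[:,0])]
    r=cv2.minAreaRect((p*1000).astype(np.float32));print(n,len(p),np.round(r[0],1),np.round(r[1],1),round(r[2],2), np.round(cv2.boxPoints(r)).tolist())
box=np.zeros((480,640),bool);box[212:288,212:298]=1
rim=box&(P[...,2]>.013)&(P[...,2]<.03)&(hsv[...,1]<90)
rect(rim,"rim")
for n in("dishes","jar"):
    m=env.regions_of("top",n)[0]["pixels"];rect(m,n); print(np.nanmedian(P[m],0))
jm=box&(hsv[...,0]>105)&(P[...,2]>.024);rect(jm,"jarblue")
am=box&(P[...,2]>.006)&(hsv[...,0]<25)&(hsv[...,1]>100);rect(am,"amber")
b2=np.zeros_like(box);b2[175:275,300:445]=1
z=P[...,2]
rect(b2&(z>.036)&(z<.052),"dock45")
for a,b,n in((180,215,"far"),(240,270,"near")):
    m=b2&(z>.036)&(z<.052);m[:a]=0;m[b:]=0;m[:,392:]=0;rect(m,n)
m=b2&(hsv[...,0]>100)&(hsv[...,1]>120)&(z>.02)&(z<.04)
for a,b in((190,215),(250,275)):
    k=m.copy();k[:a]=0;k[b:]=0;k[:,345:]=0;rect(k,"guide")
m=b2&(z>.18);rect(m,"lidtop");print(np.nanmax(z[b2]))
for t in("sachet","tweezers","saline","votive"):
    r=env.regions_of("top",t)
    if r: rect(r[0]["pixels"],t)
```

```text
rim 744 [520.8 155.7] [150.8 120.6] 86.16 [[456.0, 85.0], [576.0, 76.0], [586.0, 227.0], [466.0, 235.0]]
dishes 922 [519.2 126.6] [ 54.1 106. ] 86.06 [[464.0, 103.0], [570.0, 96.0], [574.0, 150.0], [468.0, 157.0]]
[0.51994622 0.12678449 0.01694686]
jar 115 [558.7 198.7] [24.6 24.3] 85.5 [[546.0, 187.0], [570.0, 185.0], [572.0, 210.0], [548.0, 212.0]]
[0.55831088 0.19800068 0.03326933]
jarblue 126 [518.6 153.1] [145.8 116.3] 88.22 [[458.0, 82.0], [574.0, 78.0], [579.0, 224.0], [463.0, 228.0]]
amber 577 [517.8 126.5] [41.5 97.6] 86.87 [[468.0, 108.0], [565.0, 103.0], [568.0, 145.0], [470.0, 150.0]]
dock45 2113 [ 567.9 -123.4] [147.9 244.4] 6.48 [[481.0, -10.0], [508.0, -253.0], [655.0, -236.0], [628.0, 6.0]]
far 227 [625.3 -66.6] [ 18.1 145.1] 2.69 [[613.0, 5.0], [620.0, -139.0], [638.0, -139.0], [631.0, 6.0]]
near 226 [496. -82.] [ 13.2 133.4] 7.73 [[480.0, -17.0], [498.0, -149.0], [511.0, -147.0], [494.0, -15.0]]
guide 83 [627.2  13.8] [52.8  7.8] 81.61 [[620.0, -12.0], [627.0, -13.0], [635.0, 39.0], [627.0, 40.0]]
guide 73 [484.6   1. ] [ 6.4 54.2] 16.88 [[474.0, 26.0], [489.0, -26.0], [496.0, -24.0], [480.0, 28.0]]
lidtop 1195 [ 566.8 -142.5] [159.4  39.2] 6.48 [[485.0, -132.0], [490.0, -171.0], [648.0, -153.0], [644.0, -114.0]]
0.22347988658365137
sachet 698 [ 436.8 -122.8] [100.  36.] 88.95 [[418.0, -172.0], [454.0, -173.0], [456.0, -73.0], [420.0, -72.0]]
tweezers 350 [683.6 -81.8] [ 17.9 121.7] 20.42 [[654.0, -28.0], [696.0, -142.0], [713.0, -136.0], [671.0, -22.0]]
saline 772 [ 792.5 -210.9] [61.6 86.3] 58.53 [[740.0, -215.0], [813.0, -260.0], [845.0, -207.0], [772.0, -162.0]]
votive 875 [792.  -24.6] [66.8 91.5] 70.68 [[738.0, -41.0], [824.0, -71.0], [846.0, -8.0], [760.0, 22.0]]
```

View pics/crop1.png

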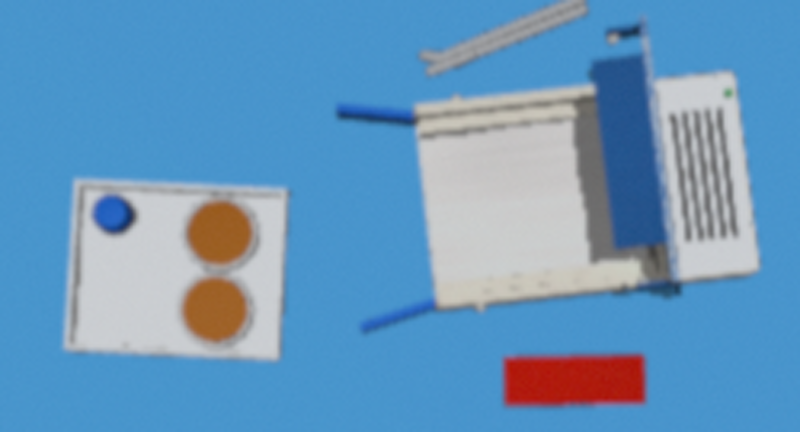

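The crop confirms it: white tray, jar at its far-left corner, and dishes at the end towards the dock, whose slot opens left. Next I'll refine the dock's pose.

Run:
```python
from h import *
P=np.load("topP.npy");S=np.load("sideP.npy")
c=np.array([.5679,-.1234]);a=np.arctan2(-.9936,.1128);R=np.array([[np.cos(a),np.sin(a)],[-np.sin(a),np.cos(a)]])
for nm,Q in(("top",P),("side",S)):
    p=Q.reshape(-1,3);p=p[~np.isnan(p[:,0])];q=(p[:,:2]-c)@R.T*1000;z=p[:,2]*1000
    print(nm)
    for x in range(-180,140,15):
        k=(q[:,0]>=x)&(q[:,0]<x+15)&(abs(q[:,1])<90)&(z>14)&(z<56)
        for s in(1,-1):
            m=k&(q[:,1]*s>0)
            if m.sum()>3: print(x,s,m.sum(),"y",np.round(np.percentile(q[m,1],[2,10,50,90,98]),1),"z",np.round(np.percentile(z[m],[5,50,95]),1))
    # back stop / housing/lid x extents, and mouth end
    for s in (1,-1):
        m=(q[:,1]*s>50)&(q[:,1]*s<80)&(z>38)&(z<50);print("x ext",s,np.round(np.percentile(q[m,0],[1,3,5,95,97,99]),1))
    m=(abs(q[:,1])<50)&(z>38)&(z<50)&(q[:,0]>40);print("housing x",np.round(np.percentile(q[m,0],[1,5,95,99]),1), np.round(np.percentile(q[m,1],[1,99])))
```

```text
top
-165 1 12 y [76.7 76.8 79.1 82.7 82.9] z [15.8 28.6 34.9]
-165 -1 15 y [-75.9 -75.8 -73.1 -70.3 -69.7] z [24.4 30.4 36.3]
-150 1 27 y [72.8 73.8 76.2 81.  82. ] z [18.9 28.6 34. ]
-150 -1 20 y [-74.7 -73.4 -70.9 -68.4 -67.2] z [17.6 29.5 35.8]
-135 1 26 y [69.8 70.7 72.8 76.2 78.2] z [17.3 29.1 36.2]
-135 -1 23 y [-71.8 -70.8 -68.2 -65.3 -64.6] z [19.8 31.1 34.2]
-120 1 24 y [66.4 66.9 69.8 72.9 74.5] z [19.5 30.4 33.9]
-120 -1 23 y [-68.9 -68.1 -65.5 -62.5 -62.1] z [23.7 31.4 48.6]
-105 1 53 y [56.3 57.7 66.  71.1 72.9] z [23.8 33.  47.5]
-105 -1 51 y [-69.  -68.4 -61.8 -53.1 -51.7] z [23.9 34.4 48. ]
-90 1 61 y [54.8 57.  64.4 69.5 70.9] z [26.  32.3 48.9]
-90 -1 61 y [-73.2 -69.2 -62.6 -53.  -51.2] z [22.8 36.2 48.6]
-75 1 63 y [54.9 55.7 62.7 70.3 74.2] z [24.6 34.7 48.7]
-75 -1 59 y [-70.1 -69.4 -62.2 -53.7 -52. ] z [23.2 37.4 48.7]
-60 1 53 y [54.  55.6 61.9 67.9 69.7] z [26.2 38.5 46.3]
-60 -1 58 y [-70.  -69.8 -62.8 -54.2 -52.9] z [25.8 33.7 48.2]
-45 1 62 y [52.1 53.9 61.1 67.8 69.1] z [26.8 33.8 47.5]
-45 -1 54 y [-70.2 -70.  -62.7 -54.3 -53.1] z [24.6 31.6 49.1]
-30 1 
[... 2410 characters left out ...]
.9 -53.7] z [16.5 25.4 29.5]
-30 1 30 y [52.3 53.6 62.2 65.2 69.4] z [28.5 36.5 48.5]
-15 1 25 y [51.9 53.6 61.  66.7 69.8] z [29.  34.8 49. ]
0 1 28 y [51.2 53.3 61.9 67.  69.1] z [28.3 36.4 48.3]
15 1 24 y [51.8 54.3 61.  65.1 66.7] z [27.9 37.9 50.1]
30 1 26 y [50.2 51.8 60.2 65.7 69.2] z [27.8 32.3 48.5]
45 1 221 y [ 2.   6.3 30.7 56.3 61.4] z [15.7 35.7 51.6]
45 -1 124 y [-32.7 -29.2 -17.1  -3.1  -0.4] z [17.2 38.1 53.6]
60 1 36 y [ 8.7 15.5 43.3 68.5 75.6] z [43.7 51.2 54.7]
60 -1 11 y [-32.4 -30.  -11.6  -7.9  -3. ] z [45.9 50.5 54.9]
x ext 1 [-653.4 -115.7 -100.3  880.7  884.1  894.7]
x ext -1 [-573.2 -567.6 -563.   880.4  882.1  883.1]
housing x [ 48.   49.5 884.8 886.6] [-46.  48.]
```

```bash
cat >> h.py <<'E'
from scipy.spatial.transform import Rotation as Rn
DO=np.array([.5641,-.0957]);DA=-85.25   # dock origin, heading
def dk(x,y,z):
    a=np.radians(DA);u=np.array([np.cos(a),np.sin(a)]);v=np.array([-u[1],u[0]])
    return np.r_[DO+x*u+y*v,z]
def down(ydir,flip=False):  # tool z down, tool y along heading ydir (deg)
    a=np.radians(ydir);y=np.array([np.cos(a),np.sin(a),0])*(-1 if flip else 1);z=np.array([0,0,-1.]);return np.stack([np.cross(y,z),y,z],1)
def rel(p,R,o=None):
    o=o or env.observe();R0=np.array(o["tool_rot"]);p0=np.array(o["position"])
    return np.round(np.r_[R0.T@(np.array(p)-p0)*100,Rn.from_matrix(R0.T@R).as_rotvec(degrees=True)],2).tolist()
E
python3 - <<'E'
from h import *
o=env.observe();print(np.round(o["tool_rot"],3).tolist(),o["position"],np.round(o["q"],1),o["ft_force"])
a=np.radians(-93.8);u=np.array([np.cos(a),np.sin(a)]);v=np.array([-u[1],u[0]])
g=np.array([.5208,.1557])-.073*u-.006*v;print("grasp",g)
for f in(0,1):
  for z in(.12,.007): print(f,rel(np.r_[g,z],down(-93.8,f)))
E
```

```text
[[-0.918, 0.397, -0.0], [0.397, 0.918, -0.0], [-0.0, -0.0, -1.0]] [0.21860889 0.50466401 0.23130988] [ 54.2  21.8  74.3  -0.   83.9 -12.3] [ 0.30109686 -0.50095349  0.33865016]
grasp [0.51965119 0.22893715]
0 [-38.58, -13.33, 11.13, -0.0, 0.0, 160.38]
0 [-38.58, -13.33, 22.43, -0.0, 0.0, 160.38]
1 [-38.58, -13.33, 11.13, -0.0, -0.0, -19.62]
1 [-38.58, -13.33, 22.43, -0.0, -0.0, -19.62]
```

Call:
jog_arm:
  targets:
    - [-38.6, -13.3, 11.1, 0, 0, -19.6]
    - [-38.6, -13.3, 11.1, 0, 0, -19.6]
    - [-38.6, -13.3, 11.1, 0, 0, -19.6]
    - [-38.6, -13.3, 11.1, 0, 0, -19.6]
    - [-38.6, -13.3, 11.1, 0, 0, -19.6]
    - [-38.6, -13.3, 11.1, 0, 0, -19.6]
    - [-38.6, -13.3, 11.1, 0, 0, -19.6]
    - [-38.6, -13.3, 11.1, 0, 0, -19.6]
  hand: 0.35

```text
time_s: 1.62
position: [0.4507, 0.2922, 0.146]
tool_rot: [[-0.998, 0.067, 0.0], [0.067, 0.998, 0.0], [-0.0, 0.0, -1.0]]
ft_force: [0.4, 1.1, 0.5]
grip_width: 0.03
gripper_force: 0.0
```

Run:
```python
from h import *
print(rel([.5197,.2289,.06],down(-93.8,1)))
```

```text
[-7.3, -5.86, 8.6, 0.01, 0.03, -0.02]
```

Call:
jog_arm:
  targets:
    - [-3.6, -2.9, 4, 0, 0, 0]
    - [-7.3, -5.9, 8, 0, 0, 0]
    - [-7.3, -5.9, 8.6, 0, 0, 0]
    - [-7.3, -5.9, 8.6, 0, 0, 0]
    - [-7.3, -5.9, 8.6, 0, 0, 0]

```text
time_s: 2.03
position: [0.5184, 0.2289, 0.0587]
tool_rot: [[-0.998, 0.069, -0.003], [0.069, 0.998, -0.001], [0.003, -0.001, -1.0]]
ft_force: [0.2, 0.7, 0.9]
grip_width: 0.0298
gripper_force: 0.0
```

Run:
```python
from h import *
print(env.observe()["position"],rel([.5197,.2289,.008],down(-93.8,1)))
d=grab("top");save(cv2.resize(d["frame"][165:300,200:350],None,fx=4,fy=4),"g1.png")
d=grab("side");save(cv2.resize(d["frame"][180:340,230:430],None,fx=3,fy=3),"g2.png")
```

```text
[0.51841343 0.22886893 0.0586546 ] [-0.15, 0.02, 5.06, -0.05, -0.19, -0.17]
```

View pics/g2.png

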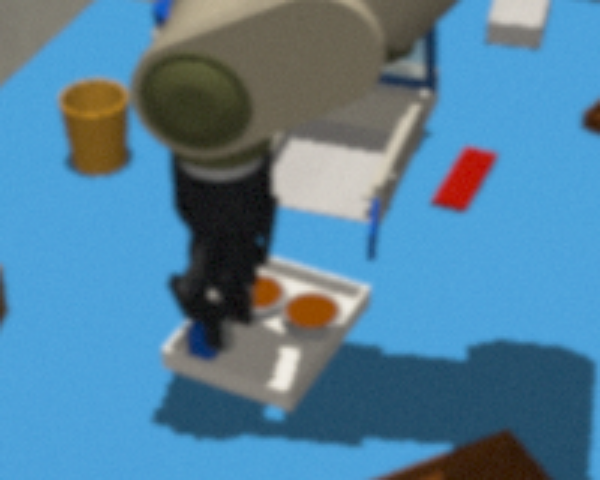

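The fingers straddle the rear wall, with the jar about 7 mm to the left of the inner finger. I'll shift 3 mm away from the jar and descend.

Call:
jog_arm:
  targets:
    - [0.3, 0, 1.7, 0, 0, 0]
    - [0.3, 0, 3.4, 0, 0, 0]
    - [0.3, 0, 4.4, 0, 0, 0]
    - [0.3, 0, 5.0, 0, 0, 0]
    - [0.3, 0, 5.0, 0, 0, 0]

```text
time_s: 2.55
position: [0.5148, 0.2308, 0.0102]
tool_rot: [[-0.998, 0.066, -0.001], [0.066, 0.998, -0.0], [0.001, -0.0, -1.0]]
ft_force: [-0.3, 0.8, 0.6]
grip_width: 0.0297
gripper_force: 0.0
```

Call:
jog_arm:
  targets:
    - [0, 0, 0, 0, 0, 0]
    - [0, 0, 0, 0, 0, 0]
    - [0, 0, 0, 0, 0, 0]
    - [0, 0, 0, 0, 0, 0]
    - [0, 0, 0, 0, 0, 0]
    - [0, 0, 0, 0, 0, 0]
  hand: 0
  newtons: 40

```text
time_s: 3.05
position: [0.5157, 0.2304, 0.0114]
tool_rot: [[-0.998, 0.067, 0.002], [0.067, 0.998, 0.001], [-0.002, 0.001, -1.0]]
ft_force: [-1.7, -0.5, 6.1]
grip_width: 0.0021
gripper_force: 42.7
```

Run:
```python
from h import *
o=env.observe();print(o["position"],np.round(o["q"],1))
d=grab("top");P=cloud(d)
for n in("dishes","jar","tray"):
    for r in env.regions_of("top",n)[:1]: print(n,np.round(r["point"]),np.round(np.nanmedian(P[r["pixels"]],0),4),r["pixels"].sum())
# front rim corners
hsv=cv2.cvtColor(d["frame"],cv2.COLOR_RGB2HSV);box=np.zeros((480,640),bool);box[212:288,212:298]=1
m=box&(P[...,2]>.013)&(P[...,2]<.03)&(hsv[...,1]<90);r=cv2.minAreaRect((P[m][:,:2]*1000).astype(np.float32));print(r,cv2.boxPoints(r).round().tolist())
```

```text
[0.51573951 0.23042797 0.01136388] [ 12.1  37.4  88.1   0.   54.4 -74.1]
dishes [250. 264.] [0.5193 0.1284 0.0168] 903
tray [249. 257.] [0.5211 0.1539 0.0056] 1721
((519.8143920898438, 143.59532165527344), (122.43509674072266, 120.62211608886719), 86.2396011352539) [[456.0, 86.0], [576.0, 79.0], [584.0, 201.0], [464.0, 209.0]]
```

Run:
```python
from h import *
print(rel(dk(-.2987,-.0097,.0105),down(DA,1)))
```

```text
[-1.59, -2.83, 0.09, 0.03, 0.09, -8.59]
```

Call:
jog_arm:
  targets:
    - [-0.2, -0.35, 0, 0, 0, -1.1]
    - [-0.4, -0.7, 0, 0, 0, -2.2]
    - [-0.65, -1.1, 0, 0, 0, -3.4]
    - [-0.9, -1.55, 0, 0, 0, -4.7]
    - [-1.15, -2.0, 0, 0, 0, -6]
    - [-1.4, -2.4, 0, 0, 0, -7.3]
    - [-1.6, -2.8, 0, 0, 0, -8.6]
    - [-1.6, -2.8, 0, 0, 0, -8.6]

```text
time_s: 3.92
position: [0.5295, 0.2015, 0.0114]
tool_rot: [[-0.997, -0.083, 0.0], [-0.083, 0.997, 0.001], [-0.001, 0.001, -1.0]]
ft_force: [-3.3, 0.8, 8.4]
grip_width: 0.0027
gripper_force: 42.8
```

Run:
```python
from h import *
o=env.observe();print(o["position"],o["ft_force"],rel(dk(-.2987,-.0097,.0105),down(DA,1)))
a=np.radians(DA);u=np.array([np.cos(a),np.sin(a)]);v=np.array([-u[1],u[0]])
d=grab("top");P=cloud(d);hsv=cv2.cvtColor(d["frame"],cv2.COLOR_RGB2HSV)
q=(P[...,:2]-DO)@np.stack([u,v],1)*1000;z=P[...,2]*1000
np.set_printoptions(suppress=True)
for x in range(-290,-140,12):
    k=(q[...,0]>x)&(q[...,0]<x+12)&(abs(q[...,1])<80)&(z>12)&(z<26)&(hsv[...,1]<100)
    if k.any():print(x,k.sum(),np.round(np.percentile(q[...,1][k],[1,99]),1))
for x in range(-150,60,12):
    k=(q[...,0]>x)&(q[...,0]<x+12)&(abs(q[...,1])<90)&(z>20)&(z<52);yy=q[...,1][k]
    if k.any():print("dock",x,k.sum(),np.round(np.r_[np.percentile(yy[yy<0],[2,98]),np.percentile(yy[yy>0],[2,98])],1))
save(cv2.resize(d["frame"][165:300,200:450],None,fx=3.2,fy=3.2),"t2.png")
k=(abs(q[...,1])<50)&(z>12)&(z<26)&(hsv[...,1]<100)&(q[...,0]<-100)&(q[...,0]>-320);print("lead",np.percentile(q[...,0][k],[1,97,99]))
```

```text
[0.52946259 0.20152947 0.01136632] [-3.2939927   0.82129868  8.41468015] [-0.02, -0.04, 0.09, 0.08, 0.03, 0.04]
-266 14 [-60.   57.5]
-254 29 [-60.4  57.3]
-242 25 [-60.3  55.8]
-230 70 [-59.4  57. ]
-218 84 [-60.8  57.5]
-206 67 [-60.3  58.9]
-194 74 [-61.1  57.8]
-182 98 [-60.2  59.3]
-170 24 [-61.4  57.8]
-158 103 [-60.3  57.5]
dock -138 12 [-78.9 -74.2  74.3  79.5]
dock -126 36 [-78.5 -71.5  71.7  79.1]
dock -114 36 [-76.  -69.6  69.3  75.4]
dock -102 34 [-73.  -66.5  67.   74.5]
dock -90 36 [-70.2 -63.9  64.4  70.1]
dock -78 77 [-70.3 -53.3  54.8  70.7]
dock -66 94 [-70.1 -52.4  54.   68.9]
dock -54 100 [-74.5 -53.4  54.5  73.2]
dock -42 87 [-70.1 -52.4  54.4  69.7]
dock -30 92 [-70.1 -53.   54.4  69.2]
dock -18 92 [-69.8 -52.5  52.4  69.6]
dock -6 94 [-69.9 -52.3  52.   69.9]
dock 6 96 [-69.9 -52.7  53.   69.7]
dock 18 95 [-69.8 -52.1  52.2  70.2]
dock 30 91 [-69.7 -52.6  52.6  69.2]
dock 42 80 [-69.6 -52.3  52.   69.8]Traceback (most recent call last):
  File "<stdin>", line 12, in <module>
    return _quantile_unchecked(
        a, q, axis, out, overwrite_input, method, keepdims, weights)
    return _ureduce(a,
                    func=_quantile_ureduce_func,
    ...<5 lines>...
                    overwrite_input=overwrite_input,
                    method=method)
    r = func(a, **kwargs)
    result = _quantile(arr,
                       quantiles=q,
    ...<2 lines>...
                       out=out,
                       weights=wgt)
    slices_having_nans = np.isnan(arr[-1, ...])
                                  ~~~^^^^^^^^^
IndexError: index -1 is out of bounds for axis 0 with size 0
```

The dock model fits: rails are symmetric to 0.5 mm. The tray is parallel and 1.5 mm off, so I'll correct that while sliding in.

Call:
jog_arm:
  targets:
    - [-0.05, -0.6, 0, 0, 0, 0]
    - [-0.1, -1.2, 0, 0, 0, 0]
    - [-0.15, -1.8, 0, 0, 0, 0]
    - [-0.15, -2.4, 0, 0, 0, 0]
    - [-0.15, -3.0, 0, 0, 0, 0]
    - [-0.15, -3.6, 0, 0, 0, 0]
    - [-0.15, -4.2, 0, 0, 0, 0]
    - [-0.15, -4.8, 0, 0, 0, 0]

```text
time_s: 4.63
position: [0.5355, 0.1545, 0.0114]
tool_rot: [[-0.997, -0.083, 0.002], [-0.083, 0.997, 0.002], [-0.003, 0.002, -1.0]]
ft_force: [-0.3, 7.7, 6.1]
grip_width: 0.0023
gripper_force: 42.5
```

Call:
jog_arm:
  targets:
    - [0, -0.6, 0, 0, 0, 0]
    - [0, -1.2, 0, 0, 0, 0]
    - [0, -1.8, 0, 0, 0, 0]
    - [0, -2.4, 0, 0, 0, 0]
    - [0, -3.0, 0, 0, 0, 0]
    - [0, -3.6, 0, 0, 0, 0]
    - [0, -4.2, 0, 0, 0, 0]

```text
time_s: 5.22
position: [0.5389, 0.1127, 0.0114]
tool_rot: [[-0.997, -0.083, 0.002], [-0.083, 0.997, 0.002], [-0.002, 0.002, -1.0]]
ft_force: [-0.1, 7.8, 5.0]
grip_width: 0.0028
gripper_force: 42.6
```

Run:
```python
from h import *
o=env.observe();print(o["position"],o["ft_force"],rel(dk(-.0737,-.008,.0105),down(DA,1)))
a=np.radians(DA);u=np.array([np.cos(a),np.sin(a)]);v=np.array([-u[1],u[0]])
d=grab("top");P=cloud(d);hsv=cv2.cvtColor(d["frame"],cv2.COLOR_RGB2HSV)
q=(P[...,:2]-DO)@np.stack([u,v],1)*1000;z=P[...,2]*1000
for x in range(-210,-80,12):
    k=(q[...,0]>x)&(q[...,0]<x+12)&(abs(q[...,1])<64)&(z>12)&(z<26)&(hsv[...,1]<100)
    if k.any():print(x,k.sum(),np.round(np.percentile(q[...,1][k],[1,99]),1))
save(cv2.resize(d["frame"][165:300,200:450],None,fx=3.2,fy=3.2),"t2.png")
```

```text
[0.53894924 0.11267688 0.01137028] [-0.06409605  7.77472781  5.041797  ] [0.02, -13.6, 0.06, 0.11, 0.13, 0.02]
-174 2 [-56.3 -54.3]
-162 13 [-57.4  48.3]
-150 25 [-56.8  62.8]
-138 94 [-56.9  62.5]
-126 79 [-56.8  62.2]
-114 70 [-57.1  62.8]
-102 79 [-56.9  62.4]
-90 84 [-56.7  62.7]
```

View pics/t2.png

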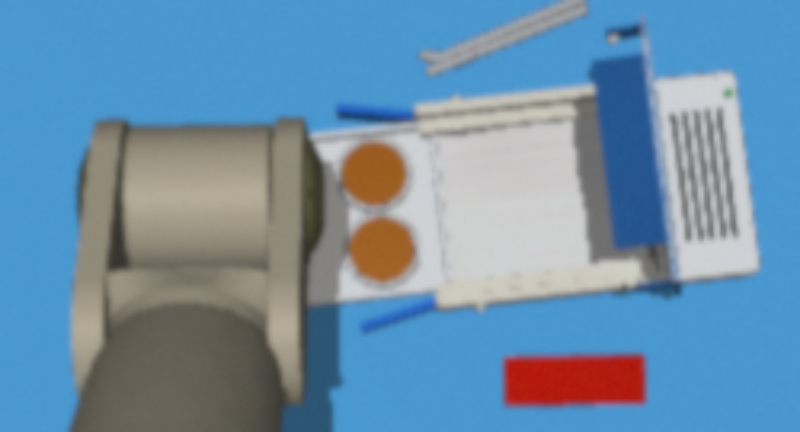

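The tray's nose is just entering the mouth, the dishes are upright, and lateral force is near zero. I'll continue with a 1 mm trim.

Call:
jog_arm:
  targets:
    - [0.05, -0.5, 0, 0, 0, 0]
    - [0.1, -1.0, 0, 0, 0, 0]
    - [0.1, -1.5, 0, 0, 0, 0]
    - [0.1, -2.0, 0, 0, 0, 0]
    - [0.1, -2.5, 0, 0, 0, 0]
    - [0.1, -3.0, 0, 0, 0, 0]

```text
time_s: 5.77
position: [0.5404, 0.0828, 0.0114]
tool_rot: [[-0.997, -0.083, 0.002], [-0.083, 0.997, 0.002], [-0.002, 0.002, -1.0]]
ft_force: [-1.8, 7.9, 6.2]
grip_width: 0.0027
gripper_force: 42.7
```

Run:
```python
from h import *
o=env.observe();print(o["position"],o["ft_force"],o["wrist_torque"],rel(dk(-.0737,-.008,.0105),down(DA,1)))
```

```text
[0.54044355 0.08277188 0.01139892] [-1.78916901  7.87305791  6.18385202] [1.33459377 0.13961224 0.04927421] [-0.07, -10.61, 0.07, 0.1, 0.13, 0.03]
```

Forces stay at friction level, so I'll continue.

Call:
jog_arm:
  targets:
    - [0, -0.6, 0, 0, 0, 0]
    - [0, -1.2, 0, 0, 0, 0]
    - [0, -1.8, 0, 0, 0, 0]
    - [0, -2.4, 0, 0, 0, 0]
    - [0, -3.0, 0, 0, 0, 0]
    - [0, -3.6, 0, 0, 0, 0]
    - [0, -4.2, 0, 0, 0, 0]
    - [0, -4.8, 0, 0, 0, 0]

```text
time_s: 6.43
position: [0.5443, 0.0349, 0.0114]
tool_rot: [[-0.997, -0.083, 0.002], [-0.083, 0.997, 0.002], [-0.002, 0.002, -1.0]]
ft_force: [-0.9, 8.2, 7.5]
grip_width: 0.0025
gripper_force: 42.8
```

Call:
jog_arm:
  targets:
    - [0, -0.6, 0, 0, 0, 0]
    - [0, -1.2, 0, 0, 0, 0]
    - [0, -1.8, 0, 0, 0, 0]
    - [0, -2.4, 0, 0, 0, 0]
    - [0, -3.0, 0, 0, 0, 0]
    - [0, -3.6, 0, 0, 0, 0]
    - [0, -4.1, 0, 0, 0, 0]
    - [0, -4.6, 0, 0, 0, 0]

```text
time_s: 7.1
position: [0.548, -0.0108, 0.0113]
tool_rot: [[-0.997, -0.083, 0.001], [-0.083, 0.997, 0.002], [-0.002, 0.002, -1.0]]
ft_force: [-0.8, 8.5, 8.1]
grip_width: 0.0023
gripper_force: 42.9
```

Run:
```python
from h import *
o=env.observe();print(o["position"],o["ft_force"],o["wrist_torque"],rel(dk(-.0737,-.008,.0105),down(DA,1)))
```

```text
[ 0.54804612 -0.0108209   0.01133997] [-0.8052094   8.53324552  8.10517679] [1.50891742 0.11554958 0.08251489] [-0.1, -1.22, 0.08, 0.11, 0.09, 0.02]
```

About 12 mm remain. I'll approach the stop in small steps and watch the force.

Call:
jog_arm:
  targets:
    - [0, -0.3, 0, 0, 0, 0]
    - [0, -0.6, 0, 0, 0, 0]
    - [0, -0.9, 0, 0, 0, 0]

```text
time_s: 7.35
position: [0.5488, -0.0197, 0.0113]
tool_rot: [[-0.997, -0.083, 0.001], [-0.083, 0.997, 0.002], [-0.001, 0.002, -1.0]]
ft_force: [-1.6, 9.5, 7.3]
grip_width: 0.0027
gripper_force: 42.9
```

Call:
jog_arm:
  targets:
    - [0, -0.15, 0, 0, 0, 0]
    - [0, -0.3, 0, 0, 0, 0]

```text
time_s: 7.52
position: [0.549, -0.0226, 0.0114]
tool_rot: [[-0.997, -0.083, 0.001], [-0.083, 0.997, 0.002], [-0.002, 0.002, -1.0]]
ft_force: [-0.6, 8.9, 7.7]
grip_width: 0.0023
gripper_force: 42.9
```

Call:
jog_arm:
  targets:
    - [0, -0.15, 0, 0, 0, 0]
    - [0, -0.3, 0, 0, 0, 0]

```text
time_s: 7.68
position: [0.5492, -0.0255, 0.0113]
tool_rot: [[-0.997, -0.083, 0.001], [-0.083, 0.997, 0.002], [-0.001, 0.002, -1.0]]
ft_force: [-0.1, 9.9, 8.1]
grip_width: 0.0024
gripper_force: 42.9
```

Call:
jog_arm:
  targets:
    - [0, -0.1, 0, 0, 0, 0]
    - [0, -0.2, 0, 0, 0, 0]

```text
time_s: 7.85
position: [0.5494, -0.0275, 0.0114]
tool_rot: [[-0.997, -0.083, 0.001], [-0.083, 0.997, 0.002], [-0.002, 0.002, -1.0]]
ft_force: [0.1, 8.9, 7.1]
grip_width: 0.0025
gripper_force: 42.9
```

Call:
jog_arm:
  targets:
    - [0, -0.1, 0, 0, 0, 0]
    - [0, -0.2, 0, 0, 0, 0]

```text
time_s: 8.02
position: [0.5495, -0.0286, 0.0114]
tool_rot: [[-0.997, -0.083, 0.001], [-0.083, 0.997, 0.004], [-0.001, 0.004, -1.0]]
ft_force: [0.9, 18.4, 9.1]
grip_width: 0.0022
gripper_force: 43.1
```

Call:
jog_arm:
  targets:
    - [0, -0.1, 0, 0, 0, 0]
    - [0, -0.1, 0, 0, 0, 0]

```text
time_s: 8.18
position: [0.5495, -0.0286, 0.0114]
tool_rot: [[-0.997, -0.083, 0.001], [-0.083, 0.997, 0.005], [-0.002, 0.005, -1.0]]
ft_force: [0.6, 19.3, 8.9]
grip_width: 0.0025
gripper_force: 43.1
```

Call:
jog_arm:
  targets:
    - [0, 0.1, 0, 0, 0, 0]
    - [0, 0.1, 0, 0, 0, 0]
    - [0, 0.1, 0, 0, 0, 0]
  hand: 0.25

```text
time_s: 8.43
position: [0.5495, -0.031, 0.0105]
tool_rot: [[-0.997, -0.083, 0.0], [-0.083, 0.997, -0.0], [-0.0, -0.0, -1.0]]
ft_force: [-0.5, 0.2, -0.1]
grip_width: 0.0215
gripper_force: 0.0
```

Call:
jog_arm:
  targets:
    - [0, 0, -1.5, 0, 0, 0]
    - [0, 0, -4.5, 0, 0, 0]
    - [0, 0, -8, 0, 0, 0]
    - [0, 0, -12, 0, 0, 0]
    - [0, 2, -16, 0, 0, 0]
    - [0, 6, -19, 0, 0, 0]
    - [0, 10, -20, 0, 0, 0]
    - [0, 10, -20, 0, 0, 0]

```text
time_s: 9.1
position: [0.5411, 0.0722, 0.2136]
tool_rot: [[-0.996, -0.086, 0.005], [-0.086, 0.996, 0.001], [-0.005, 0.0, -1.0]]
ft_force: [-0.2, 0.3, 0.0]
grip_width: 0.0213
gripper_force: 0.0
```

Run:
```python
from h import *
o=env.observe();print(o["position"],o["ft_force"])
a=np.radians(DA);u=np.array([np.cos(a),np.sin(a)]);v=np.array([-u[1],u[0]])
for n in("top","side"):
    d=grab(n);P=cloud(d)
    q=(P[...,:2]-DO)@np.stack([u,v],1)*1000;z=P[...,2]*1000;hsv=cv2.cvtColor(d["frame"],cv2.COLOR_RGB2HSV)
    for lo,hi in((-45,-20),(-20,15),(15,45)):
        k=(q[...,1]>lo)&(q[...,1]<hi)&(z>12)&(z<27)&(q[...,0]<-50)&(q[...,0]>-110)
        print(n,lo,k.sum(),np.round(np.percentile(q[...,0][k],[2,10,50,90]),1) if k.sum() else "")
    for t in("dishes","jar"):
        for r in env.regions_of(n,t)[:1]:
            m=r["pixels"];print(t,r["score"],np.nanmedian(q[m],0),np.nanmedian(z[m]))
    save(cv2.resize(d["frame"][165:275,290:450] if n=="top" else d["frame"][140:280,260:440],None,fx=4,fy=4),n+"3.png")
a=cv2.imread("pics/top3.png");b=cv2.imread("pics/side3.png");b=cv2.resize(b,None,fx=.5,fy=.5);a=cv2.resize(a,None,fx=.68,fy=.68)
h=max(a.shape[0],b.shape[0]);cv2.imwrite("pics/both3.png",np.hstack([cv2.copyMakeBorder(i,0,h-i.shape[0],0,0,0) for i in(a,b)]))
```

```text
[0.54109326 0.07223823 0.21360029] [-0.16441565  0.2681835   0.02990881]
top -45 21 [-71.  -70.5 -69.1 -67.6]
top -20 31 [-71.1 -71.  -69.2 -67.5]
top 15 37 [-71.3 -70.7 -68.2 -54.4]
dishes 0.78 [30.58307744  3.27314074] 17.23116656898216
jar 0.68 [-44.39953937  36.37603168] 33.06489012736158
side -45 28 [-76.2 -74.  -69.5 -64.7]
side -20 47 [-74.1 -72.3 -68.6 -65.4]
side 15 55 [-73.4 -71.3 -66.4 -51.9]
dishes 0.55 [25.99331929 -4.13017463] 17.945072967629706
jar 0.25 [-17.15646089 117.45483655] 9.183571700304594
```

View pics/both3.png

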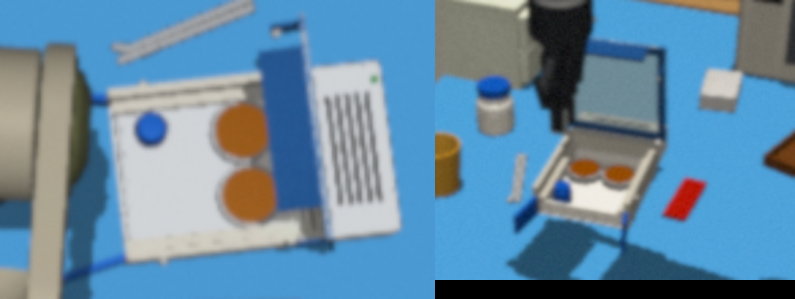

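The tray is home: its rear edge is flush with the rail ends in the picture and it met a hard stop. Jar and dishes are upright. The lid stands at the back, with its frame at about z = 0.22. Now I'll plan the lid move.

Run:
```python
from h import *
R=down(DA,1)
print(rel(dk(-.04,0,.275),R),rel(dk(.135,0,.275),R),rel(dk(.135,0,.2),R))
H=np.array([87,47]);
prev=None
for i,t in enumerate(np.radians(np.r_[np.linspace(88,10,25)])):
    p=H+155*np.array([-np.cos(t),np.sin(t)])+4*np.array([np.sin(t),np.cos(t)])+[12*np.sin(t),0]
    if prev is None: p0=p
    prev=p; k=p-p0; print(i,round(np.degrees(t)),p.round(), "ty",round(-k[0]/10,1),"tz",round(-k[1]/10,1))
```

```text
[-0.96, -12.45, -6.57, 0.0, -0.11, -0.06] [-0.98, -29.95, -6.57, 0.0, -0.11, -0.06] [-0.99, -29.95, 0.93, 0.0, -0.11, -0.06]
0 88 [ 98. 202.] ty -0.0 tz -0.0
1 85 [ 89. 202.] ty 0.9 tz 0.0
2 82 [ 80. 201.] ty 1.8 tz 0.1
3 78 [ 71. 200.] ty 2.6 tz 0.2
4 75 [ 62. 198.] ty 3.5 tz 0.4
5 72 [ 54. 195.] ty 4.4 tz 0.7
6 68 [ 45. 193.] ty 5.3 tz 0.9
7 65 [ 37. 189.] ty 6.1 tz 1.3
8 62 [ 28. 186.] ty 6.9 tz 1.6
9 59 [ 20. 182.] ty 7.7 tz 2.0
10 56 [ 12. 177.] ty 8.5 tz 2.5
11 52 [  5. 172.] ty 9.3 tz 3.0
12 49 [ -3. 167.] ty 10.0 tz 3.5
13 46 [-10. 161.] ty 10.7 tz 4.1
14 42 [-16. 155.] ty 11.4 tz 4.7
15 39 [-23. 148.] ty 12.0 tz 5.4
16 36 [-29. 141.] ty 12.7 tz 6.1
17 33 [-35. 134.] ty 13.2 tz 6.8
18 30 [-40. 127.] ty 13.8 tz 7.5
19 26 [-45. 119.] ty 14.3 tz 8.3
20 23 [-49. 111.] ty 14.7 tz 9.1
21 20 [-53. 103.] ty 15.1 tz 9.9
22 16 [-57.  95.] ty 15.5 tz 10.7
23 13 [-60.  86.] ty 15.8 tz 11.6
24 10 [-63.  78.] ty 16.0 tz 12.4
```

Call:
jog_arm:
  targets:
    - [-0.5, -3, -4, 0, 0, 0]
    - [-1, -6, -6.6, 0, 0, 0]
    - [-1, -9, -6.6, 0, 0, 0]
    - [-1, -12.5, -6.6, 0, 0, 0]
    - [-1, -16, -6.6, 0, 0, 0]
    - [-1, -19.5, -6.6, 0, 0, 0]
    - [-1, -23, -6.6, 0, 0, 0]
    - [-1, -26.5, -6.6, 0, 0, 0]
  hand: 0

```text
time_s: 10.07
position: [0.5724, -0.1977, 0.2754]
tool_rot: [[-0.997, -0.081, -0.001], [-0.081, 0.997, 0.001], [0.001, 0.001, -1.0]]
ft_force: [-0.4, -0.3, 0.9]
grip_width: 0.0001
gripper_force: 0.0
```

Call:
jog_arm:
  targets:
    - [0, -3.4, 0, 0, 0, 0]
    - [0, -3.4, 0, 0, 0, 0]
    - [0, -3.4, 0, 0, 0, 0]

```text
time_s: 10.32
position: [0.5752, -0.2312, 0.2747]
tool_rot: [[-0.997, -0.079, -0.002], [-0.079, 0.997, 0.001], [0.002, 0.001, -1.0]]
ft_force: [0.1, 0.3, -0.0]
grip_width: -0.0004
gripper_force: 0.0
```

Run:
```python
from h import *
R=down(DA,1);o=env.observe();print(o["position"],o["ft_force"],rel(dk(.135,0,.202),R),rel(dk(.098,0,.202),R))
a=np.radians(DA);u=np.array([np.cos(a),np.sin(a)]);v=np.array([-u[1],u[0]])
d=grab("side");save(cv2.resize(d["frame"][80:240,250:450],None,fx=3,fy=3),"lid0.png")
```

```text
[ 0.57515073 -0.23119885  0.27471715] [ 0.06301085  0.25404601 -0.01437695] [-0.04, 0.08, 7.27, 0.08, -0.12, -0.22] [-0.02, 3.78, 7.28, 0.08, -0.12, -0.22]
```

View pics/lid0.png

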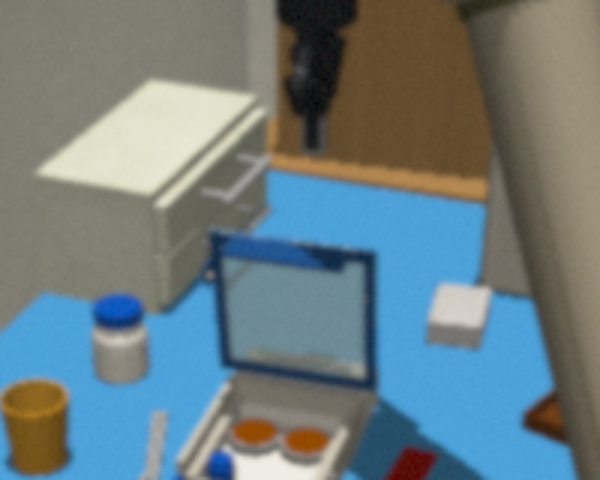

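The gripper is above and behind the upright lid and nothing was touched. I'll lower it, come up to the lid and sweep it down.

Call:
jog_arm:
  targets:
    - [0, 0, 3, 0, 0, 0]
    - [0, 0, 6, 0, 0, 0]
    - [0, 0, 7.3, 0, 0, 0]
    - [0, 1, 7.3, 0, 0, 0]
    - [0, 2, 7.3, 0, 0, 0]
    - [0, 2.8, 7.3, 0, 0, 0]
    - [0, 3.6, 7.3, 0, 0, 0]
    - [0, 3.8, 7.3, 0, 0, 0]

```text
time_s: 11.03
position: [0.573, -0.1887, 0.2049]
tool_rot: [[-0.996, -0.085, 0.002], [-0.085, 0.996, -0.001], [-0.002, -0.001, -1.0]]
ft_force: [0.9, 0.2, 0.4]
grip_width: -0.0001
gripper_force: 0.0
```

Call:
jog_arm:
  targets:
    - [0, 0.9, 0, 0, 0, 0]
    - [0, 1.8, 0.1, 0, 0, 0]
    - [0, 2.6, 0.2, 0, 0, 0]
    - [0, 3.5, 0.4, 0, 0, 0]
    - [0, 4.4, 0.7, 0, 0, 0]
    - [0, 5.3, 0.9, 0, 0, 0]

```text
time_s: 11.53
position: [0.5681, -0.1368, 0.1939]
tool_rot: [[-0.997, -0.083, -0.0], [-0.083, 0.997, 0.0], [0.0, 0.0, -1.0]]
ft_force: [0.4, -2.1, 0.1]
grip_width: -0.0002
gripper_force: 0.5
```

Run:
```python
from h import *
R=down(DA,1);o=env.observe();print(o["ft_force"],rel(dk(.045,0,.193),R))
d=grab("side");save(cv2.resize(d["frame"][100:260,250:450],None,fx=3,fy=3),"lid1.png")
```

```text
[ 0.39538338 -2.13948412  0.05386166] [0.06, -0.38, 0.09, 0.0, -0.02, 0.03]
```

View pics/lid1.png

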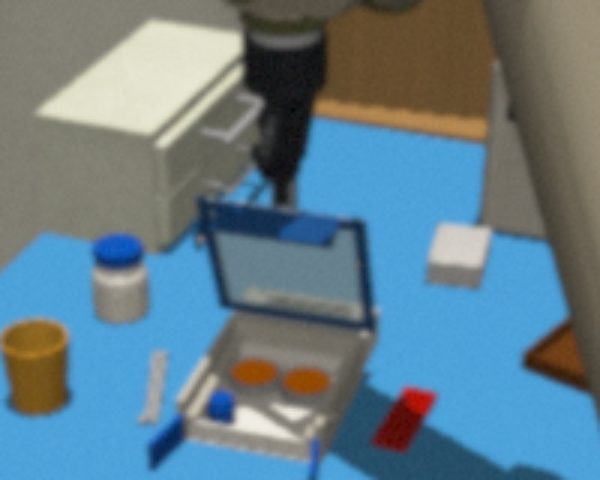

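The finger is on the frame behind the free edge and the lid is tipping forward (2 N). I'll continue along the arc.

Call:
jog_arm:
  targets:
    - [0, 0.8, 0.4, 0, 0, 0]
    - [0, 1.6, 0.7, 0, 0, 0]
    - [0, 2.4, 1.1, 0, 0, 0]
    - [0, 3.2, 1.6, 0, 0, 0]
    - [0, 4.0, 2.1, 0, 0, 0]
    - [0, 4.7, 2.6, 0, 0, 0]
    - [0, 5.4, 3.2, 0, 0, 0]
    - [0, 6.1, 3.8, 0, 0, 0]

```text
time_s: 12.25
position: [0.5631, -0.0762, 0.1557]
tool_rot: [[-0.997, -0.083, -0.0], [-0.083, 0.997, 0.0], [0.0, 0.0, -1.0]]
ft_force: [0.5, -0.9, 0.6]
grip_width: -0.0004
gripper_force: 0.4
```

Call:
jog_arm:
  targets:
    - [0, 0.6, 0.7, 0, 0, 0]
    - [0, 1.3, 1.4, 0, 0, 0]
    - [0, 1.8, 2.1, 0, 0, 0]
    - [0, 2.4, 2.8, 0, 0, 0]
    - [0, 2.9, 3.6, 0, 0, 0]
    - [0, 3.3, 4.4, 0, 0, 0]
    - [0, 3.7, 5.2, 0, 0, 0]

```text
time_s: 12.83
position: [0.5601, -0.0396, 0.1035]
tool_rot: [[-0.997, -0.083, -0.0], [-0.083, 0.997, 0.0], [0.0, 0.0, -1.0]]
ft_force: [0.5, -1.0, 1.5]
grip_width: 0.0001
gripper_force: 0.2
```

Run:
```python
from h import *
R=down(DA,1);o=env.observe();print(o["ft_force"],rel(dk(-.068,0,.051),R))
```

```text
[ 0.47592589 -0.96606582  1.52880595] [0.06, 1.18, 5.25, 0.0, -0.0, 0.03]
```

Call:
jog_arm:
  targets:
    - [0, 0.4, 0.8, 0, 0, 0]
    - [0, 0.7, 1.6, 0, 0, 0]
    - [0, 0.9, 2.4, 0, 0, 0]
    - [0, 1.1, 3.1, 0, 0, 0]
    - [0, 1.2, 3.4, 0, 0, 0]

```text
time_s: 13.25
position: [0.5587, -0.0278, 0.0691]
tool_rot: [[-0.997, -0.083, -0.001], [-0.083, 0.997, 0.0], [0.001, 0.001, -1.0]]
ft_force: [-0.1, 0.4, 0.3]
grip_width: -0.0
gripper_force: 0.2
```

Call:
jog_arm:
  targets:
    - [0, 0, 0.3, 0, 0, 0]
    - [0, 0, 0.6, 0, 0, 0]
    - [0, 0, 0.9, 0, 0, 0]

```text
time_s: 13.5
position: [0.5592, -0.0275, 0.063]
tool_rot: [[-0.997, -0.083, 0.001], [-0.083, 0.997, 0.001], [-0.001, 0.001, -1.0]]
ft_force: [-6.3, 5.9, 17.5]
grip_width: -0.0001
gripper_force: 8.3
```

Call:
jog_arm:
  targets:
    - [0, 0, 0.3, 0, 0, 0]
    - [0, 0, 0.6, 0, 0, 0]

```text
time_s: 13.67
position: [0.5593, -0.0275, 0.0562]
tool_rot: [[-0.997, -0.083, 0.001], [-0.083, 0.997, 0.001], [-0.001, 0.001, -1.0]]
ft_force: [-0.7, 2.6, 2.5]
grip_width: 0.0005
gripper_force: 1.3
```

Call:
jog_arm:
  targets:
    - [0, 0, 0.2, 0, 0, 0]
    - [0, 0, 0.4, 0, 0, 0]

```text
time_s: 13.83
position: [0.5593, -0.0283, 0.0513]
tool_rot: [[-0.997, -0.083, 0.0], [-0.083, 0.997, -0.0], [-0.0, -0.0, -1.0]]
ft_force: [-0.1, 0.1, 0.5]
grip_width: 0.0001
gripper_force: 0.0
```

Call:
jog_arm:
  targets:
    - [0, 0, 0.2, 0, 0, 0]
    - [0, 0, 0.3, 0, 0, 0]

```text
time_s: 14.0
position: [0.5595, -0.0283, 0.0505]
tool_rot: [[-0.997, -0.083, 0.002], [-0.083, 0.997, -0.001], [-0.002, -0.001, -1.0]]
ft_force: [-8.8, 2.4, 31.0]
grip_width: -0.0002
gripper_force: 15.5
```

The lid passed the detent at 17 N and met a hard stop at z = 50.5 mm. I'll retract and check.

Call:
jog_arm:
  targets:
    - [0, 0, -1, 0, 0, 0]
    - [0, 0, -4, 0, 0, 0]
    - [0, 0, -8, 0, 0, 0]
    - [0, 2, -12, 0, 0, 0]
    - [0, 6, -15, 0, 0, 0]
    - [0, 10, -18, 0, 0, 0]
    - [0, 14, -18, 0, 0, 0]
    - [0, 18, -18, 0, 0, 0]

```text
time_s: 14.67
position: [0.5458, 0.1394, 0.2301]
tool_rot: [[-0.997, -0.082, 0.005], [-0.082, 0.997, -0.0], [-0.005, -0.0, -1.0]]
ft_force: [0.3, 0.6, -0.8]
grip_width: -0.0002
gripper_force: 0.0
```

Run:
```python
from h import *
print(env.observe()["time_s"],env.observe()["ft_force"])
a=np.radians(DA);u=np.array([np.cos(a),np.sin(a)]);v=np.array([-u[1],u[0]])
d=grab("top");P=cloud(d);q=(P[...,:2]-DO)@np.stack([u,v],1)*1000;z=P[...,2]*1000;hsv=cv2.cvtColor(d["frame"],cv2.COLOR_RGB2HSV)
for x0,x1 in((-95,-75),(-70,-20),(-20,30),(30,70),(70,84)):
    k=(q[...,0]>x0)&(q[...,0]<x1)&(abs(q[...,1])<80)&(z>35)&(z<120)&(hsv[...,0]>95)
    print(x0,k.sum(),np.round(np.percentile(z[k],[10,50,90]),1) if k.any() else "")
for t in("dishes","jar","sachet","tweezers"):
    for r in env.regions_of("top",t)[:1]: print(t,r["score"],np.nanmedian(P[r["pixels"]],0).round(4),np.nanmedian(q[r["pixels"]],0).round(1))
A=cv2.resize(d["frame"][165:300,300:445],None,fx=2.7,fy=2.7);s=grab("side");B=cv2.resize(s["frame"][150:285,260:405],None,fx=2.7,fy=2.7);save(np.hstack([A,B]),"end.png")
```

```text
14.6667 [ 0.33762493  0.55805894 -0.80708547]
-95 344 [48.2 52.  55.2]
-70 1596 [48.3 51.6 55.1]
-20 1187 [48.3 51.9 55.2]
30 929 [48.2 51.8 55.3]
70 438 [48.8 51.9 55.3]
sachet 0.77 [ 0.4362 -0.1223  0.0085] [  15.5 -129.6]
tweezers 0.56 [ 0.6826 -0.0839  0.0075] [ -1.7 119.4]
```

View pics/end.png

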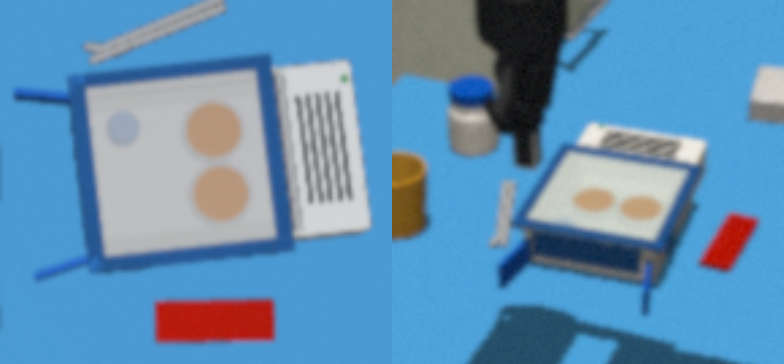

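The lid is flat: 52 mm high from hinge to free edge. Dishes and jar stand under it, and the sachet and tweezers are undisturbed. Handing in.

```bash
python3 -c "
from rig import env
print(env.close_job())"
```

```text
the job is handed in; nothing more can be done
None
```

The job is handed in at about 15 s: the tray is home in the dock with the dishes and jar standing, the lid is snapped flat shut, the sachet and tweezers measured where they were, and no other bystander looked moved in the final pictures.

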